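# Change the former in the decorating turner

### The arm

A 6-joint arm with a two-finger parallel gripper is mounted at the origin on the work surface. World frame = base frame: x ahead of the robot, y to its left, z up, the work surface at z = 0. Lengths are in m, angles in rad, forces in N, time in s.
With the tool pointing down it reaches from about 0.325 to 0.775 m from the base axis. Payload 5.5 kg.
Tool frame: the origin (TCP) lies between the finger pads; the fingertips stand 8 mm ahead of it and the grasp point (between the pads) lies 11 mm behind it (tcp_to_tips is the distance from the TCP to the fingertips, in m); z points along the fingers, y is the line along which they close (so a half turn about z gives the same grasp; the last joint's range is limited). The gripper opens to 88 mm and grips with 3 to 60 N. Pads are 20 mm wide; open, the fingers measure 115 mm over their backs; the gripper's body (75 mm by 178 mm) begins 61 mm behind the grasp point.
Start: joints at [-1.319, 0.091, 1.231, -0, 1.82, -0.057], TCP at [0.182, -0.572, 0.231] pointing down, gripper open.
Joint ranges: [-2.87, 2.87], [-0.86, 2.18], [0.17, 2.46], [-1.51, 4.65], [0.06, 2.69], [-2.65, 2.65]. Speed limits (rad/s): [2.57, 2.57, 3.01, 3.14, 3.14, 3.14].

### API

Orientations are given as a unit quaternion [w, x, y, z].
In Python, from bench import * gives the robot as it stands. Calls block until the motion is done:
- move_to(position, orientation): joint-space move of the TCP to a pose.
- move_l(position, speed=0.15, orientation=None): straight line of the TCP; orientation=None keeps the orientation; speed is the mean speed in m/s.
- movej(angles): joint-space move.
- gripper_open() and close(): open the fingers fully, or close them until they stop; the grip force is fixed at half the most.
- hold(seconds).
- inverse_kinematics(position, orientation): joint angles nearest the present ones, or None.
- state(): the state.
- get_image(name): name is "scene" or "top"; returns a dict with "frame" (420x560x3 uint8, blue, green, red), "depth" (420x560 float32, m along the optical axis (not along the pixel's ray), 0 where there is no reading), "camera_matrix" (3x3 intrinsics, pixels), "k1" (the pictures are not rectified: a ray, as slopes to the right and down, at radius r is drawn at 1 + k1 r^2 times it, then the intrinsics apply), "view" (4x4, takes a point from world to camera coordinates). Camera axes: x right, y up, looking along -z (the intrinsics and any distortion apply to the point x, -y, -z); pixel columns grow to the right and rows downward; lengths in m; the calibration is good to about 2 mm. A picture is of the moment at which its call begins.
A pose or a line that the arm cannot do raises IKError and nothing moves.
- job_done(): hands the job in; it is judged then, once.
The state is a dict: "time": time; "joint_pos": joint angles; "dq": joint speeds; "joint_torque": joint torques, N m; "ee_pos": TCP position; "ee_rot": TCP orientation; "ft_force": force on the tool from outside, world axes, zero at the start; "moment": the same for the moment, N m; "finger_gap": finger opening in m; "finger_force": force on a finger pad.
Only numpy, scipy, OpenCV 4.12 (cv2) and the standard library are available. Lean on these libraries where they do the work, as an engineer would, in place of code of your own. Each camera call takes 0.05 s, during which the arm holds its last target. There are 200 camera calls.

### The job

Change the former in the turning stand: first lift the orange dome out of the collet, which is loose, and stand it in the empty hole of the wooden rack, then take the flower nail with the flat green disc from the rack and set its shank in the collet of the turning stand until it is fully home. Then turn the collet's knurled nut clockwise (seen from above) until it is tight and the jaws grip the shank, and let go. Leave the white cone, the jar and the cake ring where they are.

Things in the scene. Friction and masses are not known exactly. Their poses are not given: they have to be found in the camera images.
- nail: Flower nail to be mounted: a steel shank 12 mm in diameter and 55 mm long (the last 3 mm at the foot stepped down to 9 mm) under a flat green disc, 40 mm in diameter and 10 mm thick. 65 mm tall over all, about 0.09 kg. Origin at the centre of the shank's foot, z up along the shank; the disc spans z = 55 to 65 mm. It starts standing in one of the end holes of the rack.
- rack: Fixed wooden block 200 x 70 x 45 mm (x, y, z), origin at the centre of its underside. Three blind holes 15 mm wide and 35 mm deep, chamfered 2 mm, in its top, in a row along its x at -60, 0 and +60 mm. The nail and the cone stand in the end holes, the middle one is empty. The underside of a standing former's head stands 20 mm over the block's top. Neighbouring heads leave no room for fingers in line with the row, so grip across the row.
- cone: Bystander: former with a white cone head (34 mm wide, 38 mm tall) on a shank like the nail's, standing in the other end hole of the rack; 93 mm tall. Origin at the shank's foot.
- dome: Former to be taken out: an orange head on a shank like the nail's (12 mm in diameter, 55 mm long). The head is a cylinder 36 mm in diameter at z = 55 to 63 mm with a half-round dome above it, 81 mm tall over all, about 0.08 kg. Origin at the centre of the shank's foot, z up. It starts standing loose in the collet, its foot on the bore floor.
- turner: Fixed turning stand: white housing 140 x 120 x 50 mm (x, y, z) with a 41 mm wide steel column on it that carries the collet and its nut on a vertical axis through the origin. Origin at the centre of the underside; yaw varies. The top of the nut, the highest part, is 112 mm over the origin.
- rack_hole0 (a point): Centre of the mouth of the rack hole at -60 mm, level with the rack's top; a former standing in it has its foot 35 mm below.
- rack_hole1 (a point): The same for the middle hole, which is empty at the start.
- rack_hole2 (a point): The same for the hole at +60 mm.
- collet_mouth (a point): Centre of the collet's mouth, level with the top of the nut, on the axis, 112 mm over the work surface. Open, the bore between the four brass jaws is 15 mm square, with sloped lead-ins at the top 5 mm.
- bore_floor (a point): Centre of the floor of the collet's bore, 37 mm below the mouth: the shank's foot rests here when it is fully home, and the disc's underside then stands 18 mm above the top of the nut.
- nut_grip (a point): On the axis at the height to grip the nut: 9 mm below the nut's top. The nut is a round, dark steel, knurled ring, 50 mm in diameter and 24 mm tall, with a small red mark on its upper face; below it the column is narrower (41 mm) and the housing's top lies 38 mm below the nut's underside. Any grip yaw holds it. With the nail seated, the disc's top is 37 mm above this point.
- nut (a joint): Turn of the nut in rad, growing clockwise seen from above (tightening); starts between 0 and 0.6. The four jaws close by 0.75 mm each per rad: they meet a seated shank at about 2.0, grip it firmly from about 2.4 and the nut has a dead stop at 2.8. Friction torque about 0.12 N m; it stays where it is left.
- jaw_a: One of the four brass jaws inside the nut, 13 mm wide and 24 mm deep, that slides towards the axis as the nut is tightened. Origin on the collet's axis at the mouth (jaw open).
- jaw_b: The brass jaw beside jaw_a, a quarter turn round; same description.
- jar: Bystander: closed jar of sprinkles with a red cap, 44 mm in diameter and 130 mm tall, 0.3 kg, standing close beside the turner's housing on its +y side, 86 to 108 mm from the collet's axis. Origin at the centre of its underside.
- tin: Bystander: thin aluminium cake ring, 84 mm in diameter and 40 mm tall, standing close beside the turner's housing on its -y side. Origin at the centre of its underside.

How it is judged:
On the way, in this order (a step that is already met when the one before it is completed fails the run):
1. the dome former stands in a hole of the rack (((horizontal distance between dome and rack_hole0 below 0.006 m and z of dome in the frame of rack_hole0 below -0.031 m) or (horizontal distance between dome and rack_hole1 below 0.006 m and z of dome in the frame of rack_hole1 below -0.031 m) or (horizontal distance between dome and rack_hole2 below 0.006 m and z of dome in the frame of rack_hole2 below -0.031 m)) and angle between dome's own z axis and vertical below 0.17 rad), for 0.2 s.
2. the nail stands fully home in the collet while the nut is still loose (horizontal distance between nail and bore_floor below 0.003 m and z of nail in the frame of bore_floor between -0.003 and 0.003 m and angle between nail's own z axis and vertical below 0.17 rad and value of joint nut below 1.8 rad), for 0.2 s.
At the end, for the whole second after the job is handed in: Dome in a rack hole (over 31 mm deep, within 6 mm). Nail foot within 3 mm of the bore floor centre and within 0.05 rad of upright, nut past 2.3 rad, jaws a and b each pressing on the nail with over 2 N; at rest; cone within 15 mm, jar and cake ring within 20 mm of their starts (all of step 1 and horizontal distance between nail and bore_floor below 0.003 m and z of nail in the frame of bore_floor between -0.003 and 0.003 m and angle between nail's own z axis and vertical below 0.05 rad and value of joint nut above 2.3 rad and contact force between each of jaw_a, jaw_b and nail above 2 N and linear speed of nail below 0.02 m/s and velocity of joint nut below 0.05 rad/s and distance of cone from where it was at the start of the episode below 0.015 m and distance of each of jar, tin from where it was at the start of the episode below 0.02 m); the robot touches nothing.
It fails at once if the cone is moved by more than 15 mm (distance of cone from where it was at the start of the episode above 0.015 m).
It fails at once if the jar is moved by more than 20 mm (distance of jar from where it was at the start of the episode above 0.02 m).
It fails at once if the tin is moved by more than 20 mm (distance of tin from where it was at the start of the episode above 0.02 m).
It fails at once if the jar or the cone is tipped (angle between any of jar, cone's own z axis and vertical above 0.35 rad).
It also fails if it takes over 67 s, if anything falls off the work surface, if the arm or the gripper's body presses on something with over 40 N, if the wrist force passes 120 N, or if a joint passes its speed limit or range.

## Working session

There is one attempt and no reset: what is moved stays moved. The work goes in short steps, each a Python script; the robot and the scene stay as the last script left them, time stands still between calls to the robot, and variables do not carry over. Pictures are saved under pics/ and viewed, at most 10 in all, crops included, and the job is handed in when it is done.

```bash
ls; mkdir -p pics; cat > h.py <<'E'
from bench import *
import numpy as np, cv2
def ray(im,u,v):
    K=np.array(im["camera_matrix"]);k1=im["k1"]
    d=np.array([(u-K[0,2])/K[0,0],(v-K[1,2])/K[1,1]]);s=d.copy()
    for _ in range(20): s=d/(1+k1*(s@s))
    V=np.array(im["view"]);R=V[:3,:3];o=-R.T@V[:3,3]
    return o,R.T@np.array([s[0],-s[1],-1.])
def onz(im,u,v,z):
    o,d=ray(im,u,v);return o+d*(z-o[2])/d[2]
def tri(r1,r2):
    (o1,d1),(o2,d2)=r1,r2
    A=np.stack([d1,-d2],1);t=np.linalg.lstsq(A,o2-o1,rcond=None)[0]
    p,q=o1+t[0]*d1,o2+t[1]*d2
    return (p+q)/2,np.linalg.norm(p-q)
def cloud(im):
    D=im["depth"];K=np.array(im["camera_matrix"]);h,w=D.shape
    uv=np.stack(np.meshgrid(np.arange(w),np.arange(h)),-1).reshape(-1,1,2).astype(float)
    s=cv2.undistortPoints(uv,K,np.array([im["k1"],0,0,0.])).reshape(h,w,2)
    P=np.stack([s[...,0]*D,-s[...,1]*D,-D],-1)
    V=np.array(im["view"]);W=(P-V[:3,3])@V[:3,:3];W[D==0]=np.nan
    return W
E
python3 - <<'E'
from h import *
for n in("scene","top"):
    im=get_image(n);cv2.imwrite(f"pics/{n}0.png",im["frame"]);np.save(f"pics/{n}0.npy",im,allow_pickle=True)
    V=np.array(im["view"]);print(n,-V[:3,:3].T@V[:3,3],V[2,:3],im["camera_matrix"],im["k1"])
print(state())
E
```

```text
pics
scene [0.99681146 0.65661963 0.60874814] [0.43390274 0.71457128 0.54874064] [[475.15209581   0.         276.38536813]
 [  0.         475.15209581 219.5571451 ]
 [  0.           0.           1.        ]] -0.029938233598348626
top [ 0.46777057 -0.02655628  0.88066216] [-0.14197463  0.01517297  0.989754  ] [[480.76601699   0.         274.71510095]
 [  0.         480.76601699 207.21903563]
 [  0.           0.           1.        ]] -0.019536675059752102
{'time': 0.1, 'joint_pos': array([-1.31871553e+00,  9.17862610e-02,  1.23173729e+00,  4.35852763e-05,
        1.81980692e+00, -5.66818386e-02]), 'dq': array([-0.00207026, -0.00067893, -0.00328996,  0.00152418, -0.00187391,
       -0.00087346]), 'joint_torque': array([ 4.78757065e-03, -4.47858632e+01, -4.07569921e+01,  7.01714423e-02,
        2.84465536e-02, -1.02946749e-04]), 'ee_pos': array([ 0.18228886, -0.57137983,  0.22963424]), 'ee_rot': array([-8.66828385e-04,  9.88105657e-01,  1.53774037e-01, -6.37328077e-05]), 'ft_force': array([ 0.06966581, -0.76856714,  0.61667563]), 'moment': array([-0.00094056, -0.04639546,  0.04173669]), 'finger_force': 0.0, 'finger_gap': 0.08781018940197519}
```

View pics/scene0.png

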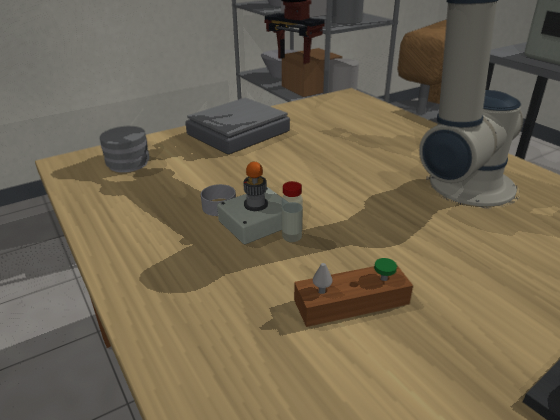

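View pics/top0.png

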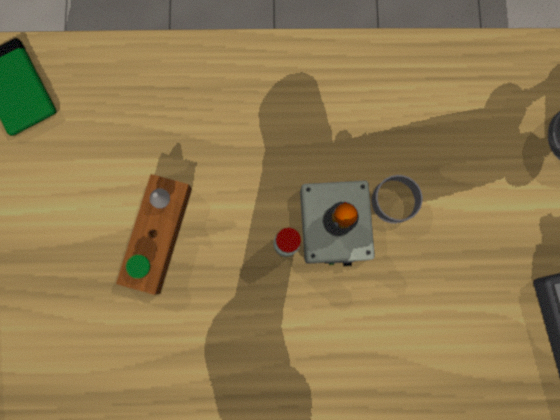

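The scene view shows the dome at (255,170) over the nut at (255,187), the green disc at (386,267) and the cone at (322,275). In the top view the dome is at (345,215), the disc at (138,266), the cone at (160,198), the empty hole at (152,233) and the jar cap at (288,240).

```bash
cat > m.py <<'E'
from h import *
I={n:np.load(f"pics/{n}0.npy",allow_pickle=True).item() for n in("scene","top")}
C={n:cloud(I[n]) for n in I}
def mask(n,lo,hi,box):
    m=cv2.inRange(cv2.cvtColor(I[n]["frame"],cv2.COLOR_BGR2HSV),lo,hi);k=np.zeros_like(m);x0,y0,x1,y1=box;k[y0:y1,x0:x1]=1;return m*k
B={"dome":((5,150,90),(18,255,255),(235,150,275,186),(325,190,370,235)),
   "nail":((50,120,40),(80,255,255),(365,250,405,285),(115,245,165,290)),
   "cap":((0,150,60),(4,255,255),(275,175,310,200),(270,220,305,260))}
for k,(lo,hi,bs,bt) in B.items():
    c={};
    for n,b in(("scene",bs),("top",bt)):
        m=mask(n,lo,hi,b);ys,xs=np.nonzero(m);c[n]=(xs.mean(),ys.mean())
        P=C[n][m>0];zt=np.nanpercentile(P[:,2],95)
        T=P[P[:,2]>zt-.006]
        print(k,n,len(xs),np.round(c[n],1),"ztop",round(zt,4),"top pts mid",np.round((np.nanpercentile(T,2,0)+np.nanpercentile(T,98,0))/2,4),"all mid",np.round((np.nanpercentile(P,2,0)+np.nanpercentile(P,98,0))/2,4))
    print("  tri",tri(ray(I["scene"],*c["scene"]),ray(I["top"],*c["top"])))
T=C["top"]
def blob(name,zlo,zhi,box):
    x0,y0,x1,y1=box;P=T[y0:y1,x0:x1].reshape(-1,3);P=P[(P[:,2]>zlo)&(P[:,2]<zhi)]
    r=cv2.minAreaRect(P[:,:2].astype(np.float32)*1000);print(name,len(P),"z",np.median(P[:,2]),r,np.median(P[:,:2],0))
blob("rack",.038,.052,(110,165,200,305))
blob("housing",.043,.057,(295,175,380,270))
blob("nut",.104,.118,(315,190,375,245))
# empty hole from both views on z=.045
for n,b in(("top",(142,223,162,243)),("scene",(345,275,365,292))):
    g=cv2.cvtColor(I[n]["frame"],cv2.COLOR_BGR2GRAY)[b[1]:b[3],b[0]:b[2]];m=g<g.min()+18
    ys,xs=np.nonzero(m);c=(xs.mean()+b[0],ys.mean()+b[1]);print("hole",n,m.sum(),c,onz(I[n],*c,.045))
cone=(160,197);print("cone tip-ish",onz(I["top"],*cone,.1))
h=[]
for n,b in(("top",(110,165,200,305)),("top",(295,175,380,270))):
    x0,y0,x1,y1=b;h.append(cv2.resize(I[n]["frame"][y0:y1,x0:x1],None,fx=4,fy=4,interpolation=2)[:560])
h[1]=cv2.copyMakeBorder(h[1],0,h[0].shape[0]-h[1].shape[0],0,0,0);cv2.imwrite("pics/crop0.png",np.hstack(h))
E
python3 m.py
```

```text
dome scene 184 [253. 169.] ztop 0.156 top pts mid [ 0.5647 -0.1455  0.1536] all mid [ 0.565  -0.1436  0.1435]
dome top 345 [345.9 213.1] ztop 0.156 top pts mid [ 0.5612 -0.148   0.1536] all mid [ 0.5624 -0.1476  0.1499]
  tri (array([ 0.56373393, -0.14905682,  0.1399562 ]), np.float64(0.0011763407771709989))
nail scene 308 [385.  266.5] ztop 0.0767 top pts mid [0.4902 0.1927 0.0742] all mid [0.4903 0.1927 0.072 ]
nail top 429 [137.6 266.1] ztop 0.0775 top pts mid [0.4878 0.1907 0.0752] all mid [0.4878 0.1905 0.0747]
  tri (array([0.48802993, 0.19135125, 0.07012257]), np.float64(0.0008375881503295923))
cap scene 236 [291.6 188.9] ztop 0.1317 top pts mid [ 0.5265 -0.0554  0.1293] all mid [ 0.5276 -0.0546  0.1241]
cap top 400 [287.9 239.7] ztop 0.1322 top pts mid [ 0.5242 -0.058   0.1301] all mid [ 0.5242 -0.058   0.1301]
  tri (array([ 0.52460656, -0.05833222,  0.12192447]), np.float64(0.00019406180695276097))
rack 3852 z 0.04521155492660252 ((544.8568725585938, 174.92642211914062), (71.14826965332031, 200.28738403320312), 73.76139068603516) [0.54660664 0.17241662]
housing 4528 z 0.05007530497674903 ((562.00927734375, -155.36985778808594), (140.0412139892578, 134.48709106445312), 2.4445812702178955) [ 0.55368413 -0.14230974]
nut 297 z 0.11173309994946234 ((561.0311889648438, -147.90380859375), (48.94456100463867, 49.278770446777344), 43.75118637084961) [ 0.55283431 -0.13772365]
hole top 19 (np.float64(151.6315789473684), np.float64(233.1578947368421)) [0.54490745 0.1753794  0.045     ]
hole scene 109 (np.float64(358.76146788990826), np.float64(282.3394495412844)) [0.53514249 0.17766544 0.045     ]
cone tip-ish [0.59919923 0.14961044 0.1       ]
```

View pics/crop0.png

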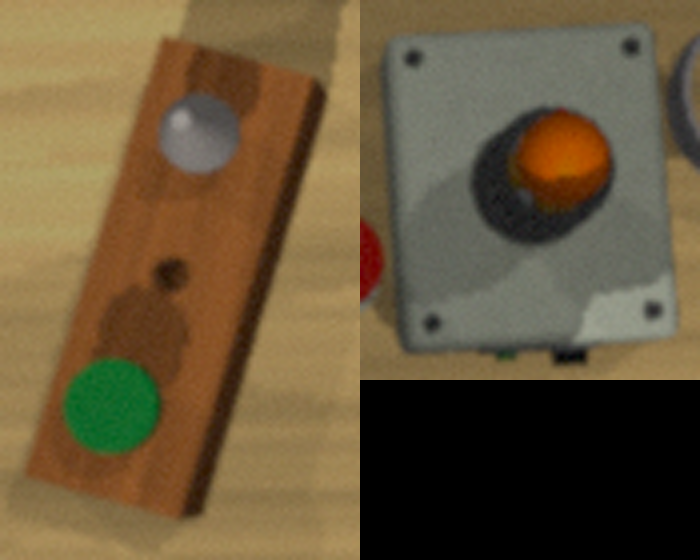

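Measurements agree: collet (0.5615,-0.148), rack centre (0.545,0.175) with its row at -16.2°, and the expected heights check out. First move is to take the dome out.

```bash
cat >> h.py <<'E'
CO=np.array([.5615,-.148]); RK=np.array([.545,.175]); A=np.radians(-16.24); AX=np.array([np.cos(A),np.sin(A)]); NA=RK-.06*AX
def Q(psi): return [0,np.cos(psi/2),np.sin(psi/2),0]
def at(xy,z): return [xy[0],xy[1],z]
def snap(tag):
    for n in("scene","top"):
        im=get_image(n);np.save(f"pics/{n}{tag}.npy",im,allow_pickle=True);cv2.imwrite(f"pics/{n}{tag}.png",im["frame"])
def st(t=""):
    s=state();print(t,"t",round(s["time"],2),"p",np.round(s["ee_pos"],4),"F",np.round(s["ft_force"],1),"M",np.round(s["moment"],2),"gap",round(s["finger_gap"],4),"ff",round(s["finger_force"],1),"q6",round(s["joint_pos"][5],3));return s
def down(xy,z0,z1,step=.004,speed=.05,fmax=12):
    f0=state()["ft_force"][2];z=z0
    while z>z1:
        z=max(z-step,z1);move_l(at(xy,z),speed);f=state()["ft_force"][2]-f0
        if f>fmax: print("contact",z,f);return z
    return z1
E
python3 - <<'E'
from h import *
move_to(at(CO,.20),Q(A));st()
move_l(at(CO,.125),.15);st()
close();s=st("closed")
move_l(at(CO,.25),.15);st("lifted")
snap(1)
E
```

```text
t 2.15 p [ 0.5613 -0.1488  0.2001] F [0.3 0.2 0.7] M [ 0.07  0.02 -0.01] gap 0.0879 ff 0.0 q6 1.538
 t 2.8 p [ 0.5617 -0.1483  0.1258] F [1.  0.5 0.7] M [ 0.03 -0.   -0.04] gap 0.0882 ff 0.0 q6 1.538
closed t 3.67 p [ 0.5615 -0.148   0.1249] F [-0.8  0.5  0.3] M [ 0.02 -0.03  0.03] gap 0.0352 ff 30.0 q6 1.538
lifted t 4.65 p [ 0.5612 -0.1479  0.2486] F [-0.6 -0.5 -1. ] M [0.07 0.02 0.02] gap 0.035 ff 30.0 q6 1.538
```

```bash
python3 - <<'E'
import cv2,numpy as np
a=cv2.imread("pics/scene1.png")[60:260,160:340];b=cv2.imread("pics/top1.png")[120:320,260:440]
cv2.imwrite("pics/c1.png",cv2.resize(np.hstack([a,b]),None,fx=2,fy=2))
E
```

```text
(no output)
```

View pics/c1.png

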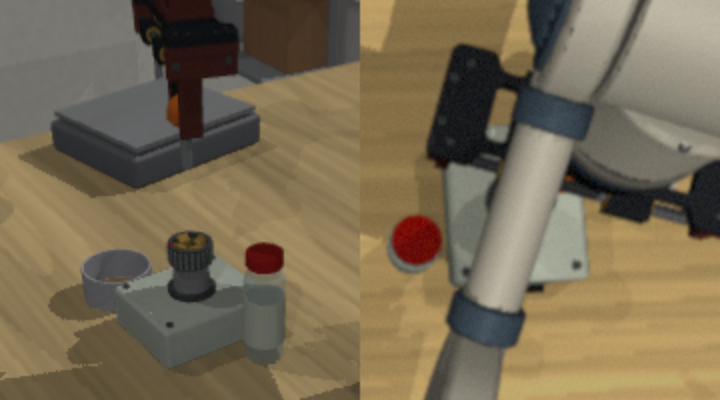

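The dome is lifted upright, its shank shows below the finger at about (253,140) in the scene view, and the collet is open and empty. I'll check the shank's offset along the pads, measure the collet from its visible mouth, then place the dome.

```bash
python3 - <<'E'
from h import *
im=np.load("pics/scene1.npy",allow_pickle=True).item();W=cloud(im)
# shank: cloud points near tool below the tips
t=np.array([.5612,-.1479,.2486])
P=W[90:160,225:280].reshape(-1,3);uv=np.stack(np.meshgrid(np.arange(225,280),np.arange(90,160)),-1).reshape(-1,2)
m=(P[:,2]<.236)&(P[:,2]>.190)&(np.hypot(P[:,0]-t[0],P[:,1]-t[1])<.03)
d=P[m]-t;print(m.sum(),"uv",uv[m].min(0),uv[m].max(0),"mean",d.mean(0),"zmin",P[m][:,2].min())
for v in np.unique(uv[m][:,1]):
    r=uv[m][uv[m][:,1]==v];z=P[m][uv[m][:,1]==v][:,2].mean()
    c=onz(im,(r[:,0].min()+r[:,0].max())/2,v,z)  # ray centre; project out view dir
    o,dr=ray(im,r[:,0].mean(),v);n=np.array([-dr[1],dr[0]]);n/=np.linalg.norm(n)
    print(v,r[:,0].min(),r[:,0].max(),"z%.3f"%z,"lateral off %.4f"%((c[:2]-t[:2])@n),end=" | ")
print("n",n,"AX.n",AX@n)
# nut top face circle
N=W[150:215,225:285].reshape(-1,3);N=N[(N[:,2]>.107)&(N[:,2]<.116)]
print("nut",len(N),cv2.minEnclosingCircle(N[:,:2].astype(np.float32)),(N.min(0)+N.max(0))/2)
E
```

```text
83 uv [250 129] [255 144] mean [ 0.00297759  0.00359096 -0.03166435] zmin 0.20040048347892328
129 255 255 z0.231 lateral off -0.0045 | 130 250 255 z0.232 lateral off 0.0007 | 131 250 255 z0.229 lateral off 0.0008 | 132 250 255 z0.227 lateral off 0.0008 | 133 250 255 z0.224 lateral off 0.0009 | 134 250 255 z0.222 lateral off 0.0010 | 135 250 255 z0.220 lateral off 0.0011 | 136 250 255 z0.218 lateral off 0.0012 | 137 250 255 z0.216 lateral off 0.0013 | 138 250 255 z0.214 lateral off 0.0014 | 139 250 255 z0.211 lateral off 0.0015 | 140 251 255 z0.209 lateral off 0.0005 | 141 251 255 z0.207 lateral off 0.0006 | 142 251 255 z0.205 lateral off 0.0007 | 143 251 255 z0.202 lateral off 0.0008 | 144 252 254 z0.201 lateral off 0.0009 | n [ 0.87983399 -0.47528113] AX.n 0.9776452589149682
nut 222 ((0.5586227178573608, -0.11426998674869537), 0.057997774332761765) [ 0.56338481 -0.11525086  0.11111929]
```

```bash
python3 - <<'E'
from h import *
T=RK-.0008*AX
move_to(at(T,.22),Q(A));st()
move_l(at(T,.115),.15);st("over")
z=down(T,.115,.0605);st("down")
snap(2)
if z<.064:
    gripper_open();st("open");move_l(at(T,.16),.2);st("up")
    snap(3)
E
python3 - <<'E'
import cv2,numpy as np
a=cv2.imread("pics/scene3.png")[150:350,260:460];b=cv2.imread("pics/top3.png")[140:340,80:280]
cv2.imwrite("pics/c3.png",cv2.resize(np.hstack([a,b]),None,fx=2,fy=2))
E
```

```text
t 5.98 p [0.5446 0.1742 0.2201] F [-0.4 -0.6 -1.1] M [ 0.04 -0.02  0.03] gap 0.0349 ff 30.0 q6 2.106
over t 6.83 p [0.5449 0.1751 0.1163] F [-0.1 -0.3 -0.9] M [-0.02  0.04 -0.06] gap 0.0348 ff 30.0 q6 2.106
down t 10.33 p [0.5441 0.1752 0.0603] F [-0.5  0.3 -0.6] M [ 0.04  0.05 -0.01] gap 0.0352 ff 30.0 q6 2.106
open t 11.38 p [0.5442 0.1752 0.0605] F [0.6 1.1 0.6] M [ 0.06 -0.03 -0.01] gap 0.0879 ff 0.0 q6 2.106
up t 12.03 p [0.5439 0.1751 0.1589] F [ 0.4  0.2 -0.3] M [0.02 0.02 0.02] gap 0.0878 ff 0.0 q6 2.106
```

View pics/c3.png

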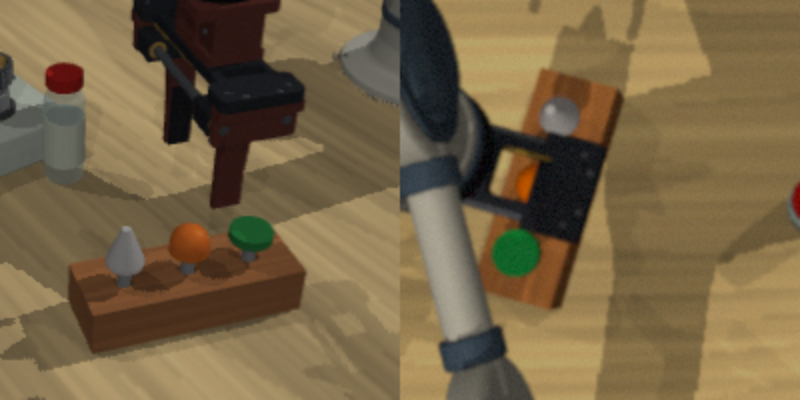

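The dome is seated in the middle hole between the cone and the disc. Next I grip the nail and re-measure the open collet from the unobstructed views.

```bash
python3 - <<'E'
from h import *
T=np.array([.4878,.1911])
move_l(at(T,.16),.2);move_l(at(T,.0605),.15);close();st("closed")
move_l(at(T,.20),.15);st("lift");snap(4)
for n,b in(("top",(310,180,385,250)),("scene",(230,165,285,215))):
    im=np.load(f"pics/{n}4.npy",allow_pickle=True).item();W=cloud(im);x0,y0,x1,y1=b
    P=W[y0:y1,x0:x1].reshape(-1,3);k=(np.abs(P[:,2]-.112)<.004)&(np.hypot(*(P[:,:2]-CO).T)<.035);N=P[k]
    print(n,k.sum(),"z",np.median(N[:,2]),cv2.minEnclosingCircle(N[:,:2].astype(np.float32)),"ext",np.ptp(N,0),"mid",(N.min(0)+N.max(0))/2)
    g=im["frame"][y0:y1,x0:x1];cv2.imwrite(f"pics/cc_{n}.png",cv2.resize(g,(400,int(400*(y1-y0)/(x1-x0)))))
    # silhouettes: brass jaws
    h=cv2.cvtColor(g,cv2.COLOR_BGR2HSV);m=cv2.inRange(h,(10,90,60),(30,255,255))
    q=(m.ravel()>0)&k;ys,xs=np.nonzero(q.reshape(m.shape));
    if len(xs): print(" brass",len(xs),onz(im,(xs.min()+xs.max())/2+x0,(ys.min()+ys.max())/2+y0,.112))
a,b=[cv2.imread(f"pics/cc_{n}.png") for n in("top","scene")];H=max(a.shape[0],b.shape[0])
cv2.imwrite("pics/cc.png",np.hstack([cv2.copyMakeBorder(i,0,H-i.shape[0],0,0,0) for i in(a,b)]))
# nail in hand
im=np.load("pics/scene4.npy",allow_pickle=True).item();W=cloud(im);t=state()["ee_pos"]
m=(W[...,2]<t[2]-.014)&(W[...,2]>t[2]-.045)&(np.hypot(W[...,0]-t[0],W[...,1]-t[1])<.03)
for v in np.unique(np.nonzero(m)[0]):
    u=np.nonzero(m[v])[0];z=W[v,u,2].mean();c=onz(im,u.mean(),v,z);o,d=ray(im,u.mean(),v);n=np.array([-d[1],d[0]]);n/=np.linalg.norm(n)
    print(v,u.min(),u.max(),"%.3f"%z,"%.4f"%((c[:2]-t[:2])@n),end=" | ")
E
```

```text
closed t 14.2 p [0.4878 0.1911 0.0605] F [ 0.3 -0.  -0.5] M [0.06 0.   0.04] gap 0.039 ff 30.0 q6 2.163
lift t 15.28 p [0.4874 0.191  0.1986] F [-0.  -0.1 -1.3] M [ 0.06  0.02 -0.  ] gap 0.0394 ff 30.0 q6 2.163
top 545 z 0.11146804183296724 ((0.5611152052879333, -0.14834894239902496), 0.025386542081832886) ext [0.04906294 0.04900825 0.0078882 ] mid [ 0.56099278 -0.14855039  0.11204825]
 brass 231 [ 0.5614338  -0.14836364  0.112     ]
scene 202 z 0.11150704370189982 ((0.5638958215713501, -0.14617319405078888), 0.026870980858802795) ext [0.05014095 0.05302584 0.00752381] mid [ 0.56417308 -0.14613812  0.11189721]
 brass 81 [ 0.56208819 -0.15080092  0.112     ]
213 390 390 0.183 0.0049 | 214 390 392 0.184 0.0030 | 215 390 394 0.182 0.0012 | 216 390 394 0.181 0.0010 | 217 390 394 0.179 0.0007 | 218 389 394 0.176 0.0013 | 219 389 396 0.174 -0.0005 | 220 389 396 0.173 -0.0008 | 221 389 395 0.170 -0.0002 | 222 389 395 0.168 -0.0007 | 223 389 395 0.166 -0.0007 | 224 389 395 0.164 -0.0009 | 225 388 395 0.162 -0.0003 | 226 388 395 0.160 -0.0006 | 227 388 394 0.157 0.0000 | 228 388 394 0.156 -0.0002 | 229 390 393 0.155 -0.0013 |
```

View pics/cc.png

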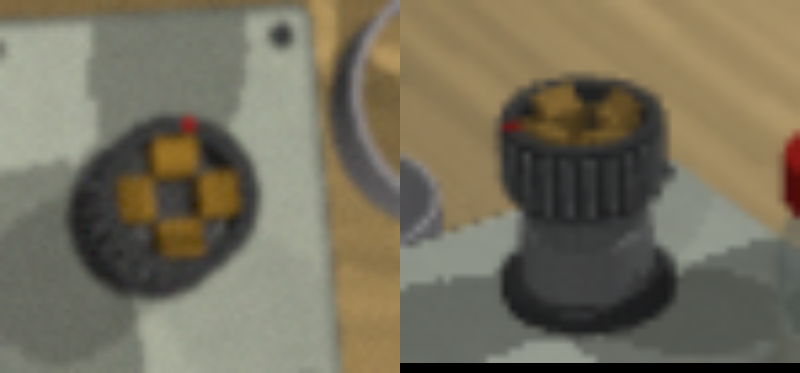

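The collet is open and empty with its centre at (0.5613,-0.1482), and the nail hangs straight within 1 mm. Inserting it now.

```bash
python3 - <<'E'
from h import *
T=np.array([.5613,-.1482])
move_l(at(NA,.25),.2)
move_to(at(T,.25),Q(A));move_l(at(T,.178),.15);st("over")
z=down(T,.178,.1258,step=.005);st("down")
if z<.13:
    gripper_open();st("open");move_l(at(T,.21),.2);hold(.2);st("up");snap(5)
    for n in("scene","top"):
        im=np.load(f"pics/{n}5.npy",allow_pickle=True).item();W=cloud(im)
        m=cv2.inRange(cv2.cvtColor(im["frame"],cv2.COLOR_BGR2HSV),(50,120,40),(80,255,255))>0
        P=W[m];P=P[np.hypot(*(P[:,:2]-T).T)<.05];print(n,len(P))
        if len(P): print("z95",np.percentile(P[:,2],95),"mid",(P.min(0)+P.max(0))/2)
else: snap(5)
a=cv2.imread("pics/scene5.png")[100:260,180:340];b=cv2.imread("pics/top5.png")[140:300,260:420]
cv2.imwrite("pics/c5.png",cv2.resize(np.hstack([a,b]),None,fx=2.4,fy=2.4))
E
```

```text
over t 17.73 p [ 0.5616 -0.1477  0.1789] F [-0.3  0.6 -1. ] M [0.04 0.02 0.  ] gap 0.039 ff 30.0 q6 1.538
down t 20.48 p [ 0.5613 -0.1482  0.1258] F [ 0.6 -0.1 -1.5] M [0.02 0.   0.04] gap 0.0392 ff 30.0 q6 1.538
open t 21.37 p [ 0.5613 -0.1482  0.1258] F [-0.4 -0.1 -0. ] M [ 0.06 -0.01 -0.02] gap 0.088 ff 0.0 q6 1.538
up t 22.14 p [ 0.5607 -0.148   0.2077] F [0.8 0.3 0.2] M [ 0.05  0.   -0.  ] gap 0.0874 ff 0.0 q6 1.537
scene 176
z95 0.14192503534688347 mid [ 0.56246209 -0.14536045  0.13662179]
top 36
z95 0.31663196916042624 mid [ 0.5479363  -0.14296714  0.24372058]
```

View pics/c5.png

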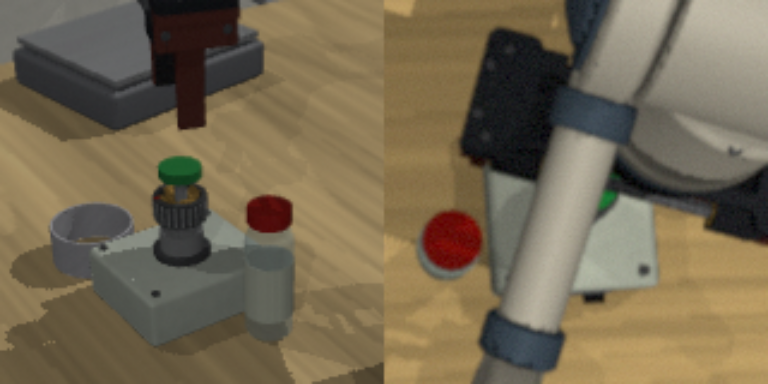

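The nail stands upright in the collet with the disc top at 0.141, so it is home; jar and ring are untouched. Now the nut.

```bash
python3 - <<'E'
from h import *
T=np.array([.5613,-.1482])
q=state()["joint_pos"].copy();q[5]=-1.45;movej(q)
s=state();move_l(at(T,.16),.2);st("pre");move_l(at(T,.092),.12);close();st("grip")
q=state()["joint_pos"].copy();q0=q[5]
while q[5]<q0+2.9:
    q[5]+=.2;movej(q);s=state()
    print(round(s["joint_pos"][5]-q0,2),"Mz",round(s["moment"][2],2),"F",np.round(s["ft_force"],1),"t",round(s["time"],1))
    if abs(s["moment"][2])>.6: break
st("end")
E
```

```text
pre t 25.16 p [ 0.5608 -0.148   0.1594] F [0.2 0.1 0.4] M [ 0.06 -0.15  0.03] gap 0.0875 ff 0.0 q6 -1.45
grip t 26.57 p [ 0.5611 -0.1486  0.0921] F [-1.7 -1.6  0.9] M [-0.29  0.17 -0.11] gap 0.0489 ff 30.0 q6 -1.45
0.2 Mz -0.14 F [ 0.6 -0.1  0.3] t 26.9
0.39 Mz -0.07 F [ 1.7  1.4 -0.7] t 27.2
0.59 Mz -0.09 F [ 4.3  2.1 -1.1] t 27.5
0.79 Mz -0.08 F [ 4.   2.9 -1.6] t 27.8
0.99 Mz -0.08 F [ 6.1  3.5 -2.5] t 28.1
1.19 Mz -0.11 F [ 7.5  2.9 -2.3] t 28.4
1.39 Mz -0.16 F [ 8.3  2.8 -3.6] t 28.7
1.59 Mz -0.11 F [ 9.8  2.7 -3.8] t 29.0
1.79 Mz -0.1 F [11.2  1.7 -4.8] t 29.3
1.99 Mz -0.04 F [11.5  1.1 -4.5] t 29.6
2.19 Mz -0.04 F [12.2  1.  -5.2] t 30.0
2.39 Mz -0.06 F [13.  -0.8 -5.3] t 30.3
2.59 Mz 0.05 F [11.7 -1.3 -5.3] t 30.6
2.79 Mz 0.06 F [ 3.4 -1.4  1. ] t 30.9
2.99 Mz 0.01 F [-1.2 -0.2  3.2] t 31.2
end t 31.19 p [ 0.5608 -0.1488  0.0926] F [-1.2 -0.2  3.2] M [-0.02  0.14  0.01] gap 0.0502 ff 30.0 q6 1.543
```

```bash
python3 - <<'E'
from h import *
T=np.array([.5613,-.1482])
gripper_open();move_l(at(T,.20),.25);
move_l([.47,.02,.24],.35);st("clear");snap(6)
for tag in(4,6):
  for n,b in(("top",(310,180,385,250)),("scene",(230,160,285,215))):
    im=np.load(f"pics/{n}{tag}.npy",allow_pickle=True).item();W=cloud(im);x0,y0,x1,y1=b
    h=cv2.cvtColor(im["frame"],cv2.COLOR_BGR2HSV);m=(cv2.inRange(h,(0,120,50),(6,255,255))|cv2.inRange(h,(172,120,50),(180,255,255)))>0
    ys,xs=np.nonzero(m[y0:y1,x0:x1])
    if len(xs):
        p=onz(im,xs.mean()+x0,ys.mean()+y0,.112);print(tag,n,"mark",len(xs),p,"ang",np.degrees(np.arctan2(*(p[:2]-T)[::-1])),"r",np.hypot(*(p[:2]-T)))
    g=cv2.inRange(h,(50,120,40),(80,255,255))>0;P=W[g];P=P[np.hypot(*(P[:,:2]-T).T)<.04]
    if len(P)>20:
        tp=P[P[:,2]>.137];print(tag,n,"disc",len(tp),"z",np.median(tp[:,2]),(tp.min(0)+tp.max(0))/2)
        A_=np.c_[tp[:,:2],np.ones(len(tp))];print(" slope",np.linalg.lstsq(A_,tp[:,2],rcond=None)[0][:2])
a,b=[cv2.resize(cv2.imread(f"pics/{n}6.png")[y0:y1,x0:x1],(380,380)) for n,(x0,y0,x1,y1) in(("top",(310,180,380,250)),("scene",(225,155,285,215)))]
cv2.imwrite("pics/c6.png",np.hstack([a,b]))
E
```

```text
clear t 33.23 p [0.4698 0.0196 0.2383] F [ 0.8 -0.1  0.4] M [-0.01 -0.02 -0.01] gap 0.0879 ff 0.0 q6 1.836
4 top mark 7 [ 0.58343759 -0.15192967  0.112     ] ang -9.563192666541305 r 0.022449571212528458
4 scene mark 22 [ 0.53606788 -0.09212022  0.112     ] ang 114.22453575001786 r 0.061494732326379156
6 top mark 8 [ 0.54125092 -0.15713652  0.112     ] ang -155.97593508366086 r 0.021950561924382446
6 top disc 485 z 0.1402372039116589 [ 0.56189607 -0.14725777  0.14083712]
 slope [-0.00542099  0.00185962]
6 scene mark 22 [ 0.53058037 -0.09251358  0.112     ] ang 118.88349408628945 r 0.0635977394815486
6 scene disc 134 z 0.1407429494896496 [ 0.56430157 -0.14677602  0.14017422]
 slope [-0.02142615 -0.02734963]
```

View pics/c6.png

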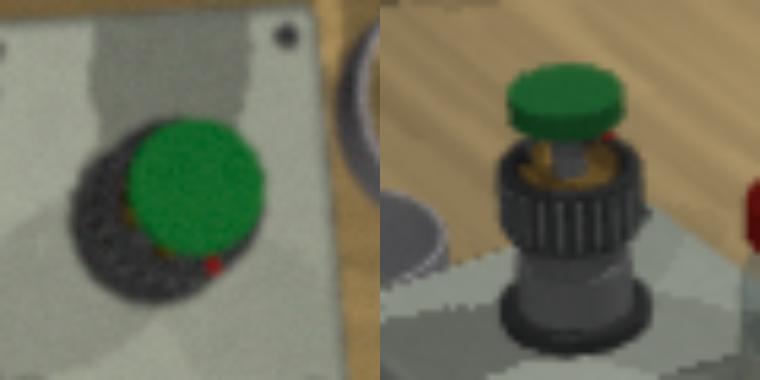

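The red mark moved from -9.6° to -156°, so the nut turned 2.55 rad clockwise. It started at 0 or above, so it is past the firm-grip angle of 2.4. The disc is level at z 0.140 and the arm is clear.

```bash
python3 -c "
from bench import *
print(job_done())"
```

```text
the job is handed in; nothing more can be done
None
```

The job is handed in, and my last checks looked right, though no verdict came back: the dome stands in the middle rack hole, the nail is fully home in the collet, and the nut is about 2.55 rad tighter than it started; I saw no sign that the cone, jar or cake ring moved.

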